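Put the solvent vessels into their holders

ROBOT

A 6-joint arm with a two-finger parallel gripper is mounted at the origin on the work surface. World frame = base frame: x ahead of the robot, y to its left, z up, the work surface at z = 0. Lengths are in mm, angles in rad, forces in N, time in s.
With the tool pointing down it reaches from about 350 to 1000 mm from the base axis. Payload 7.1 kg.
Tool frame: the origin (TCP) lies at the very end of the fingers, on their centre line; the grasp point (between the pads) lies 19 mm behind it; x points along the fingers, z is the direction in which the jaws open and shut, and the axes are right-handed (so a half turn about x gives the same grasp; the last joint's range is limited). The gripper opens to 85 mm and grips with 20 to 120 N. Pads are 22 mm wide; open, the fingers measure 114 mm over their backs; the gripper's body (76 mm by 85 mm) begins 54 mm behind the grasp point. The pads swing forward as they close: fully open they stand 13 mm farther back than shut.
Start: joints at [-1.291, 0.423, 1.63, -0, 1.089, -0.019], TCP at [184.001, -597.284, 195.319] pointing down, gripper open.
Joint ranges: [-3, 3], [-0.9, 2.11], [0.09, 2.58], [-1.31, 4.45], [0.11, 2.69], [-2.54, 2.54]. Speed limits (rad/s): [2.39, 2.39, 3.01, 3.14, 3.14, 3.14].

INTERFACE

Orientations are given as a unit quaternion [x, y, z, w].
In Python, from bench import env, fingers, capture gives the robot as it stands. Calls block until the motion is done:
- env.move_to(position, orientation): joint-space move of the TCP to a pose.
- env.movel(position, rate=150, attitude=None, f_stop=None): straight line of the TCP; attitude=None keeps the orientation; rate is the mean speed in mm/s. With f_stop (N) it stops when the force on the tool has changed by that much, and returns True; else False.
- env.goto_joints(angles): joint-space move.
- fingers.grip(opening, effort=None): finger opening in mm; effort is the grip in N (None keeps the last); returns when the fingers have stopped.
- env.pause(seconds).
- env.solve_ik(position, orientation): joint angles nearest the present ones, or None.
- env.state(): the state.
- capture(name): name is "scene" or "top"; returns a dict with "color" (400x640x3 uint8, blue, green, red), "intrinsics" (3x3 intrinsics, pixels), "R" (3x3) and "t" (3): a world point X has camera coordinates R X + t. Camera axes: x right, y down, z forward; pixel columns grow to the right and rows downward; lengths in mm; the calibration is good to about 2 mm. A picture is of the moment at which its call begins. There is no depth.
A pose or a line that the arm cannot do raises env.MotionError and nothing moves.
- env.hand_in(): hands the job in, once; it reports no verdict.
The state is a dict: "time_s": time; "joints": joint angles; "qvel": joint speeds; "joint_efforts": joint torques, N m; "tool_pos": TCP position; "tool_rot": TCP orientation; "force": force on the tool from outside, world axes, zero at the start; "wrist_torque": the same for the moment, N m; "finger_gap": finger opening in mm.
Only numpy, scipy, OpenCV 4.12 (cv2) and the standard library are available. Lean on these libraries where they do the work, as an engineer would, in place of code of your own. Each camera call takes 0.05 s, during which the arm holds its last target. There are 200 camera calls.

TASK

Clear up after the evaporation run: put each of the four amber glass vessels (conical flask, small jar, square bottle, flat oblong bottle) into the aluminium holder whose recess has the shape and size of its base, so that it stands upright, flat on the rubber floor within the rim. It is glass: set it down rather than drop it, knock none over, and leave the mortar and the timer where they are.

Things in the scene. Friction and masses are not known exactly. Their poses are not given: they have to be found in the camera images.
- flask: Conical flask of amber glass with a black stopper, standing. Round base 84 mm across, tapering from 8 mm up to a neck 33 mm across at 78 mm; the stopper, 34 mm across, runs from 108 mm to the top at 130 mm. About 220 g. Grip neck and stopper from above. Origin: centre of its underside, z up. 
- jar: Small round jar of amber glass, 44 mm across, with a black lid 46 mm across from 54 mm to the top at 78 mm. About 140 g. Origin: centre of its underside, z up. 
- square_bottle: Bottle of amber glass with a square body 56 x 56 mm, 80 mm high, and a round black screw cap 34 mm across from 84 mm to the top at 120 mm, on a short neck 26 mm across. About 280 g. Origin: centre of its underside, z up. x and y square to its sides.
- flat_bottle: Bottle of amber glass with an oblong body 90 x 40 mm, 80 mm high, and a round black screw cap 34 mm across from 84 mm to the top at 120 mm, on a short neck 26 mm across. About 280 g. Origin: centre of its underside, z up. x along the 90 mm side.
- large_round_holder: Fixed low holder of bare aluminium with a black rubber floor: floor 4 mm above the bench, rim wall 6 mm thick, its top 10 mm above the bench. Origin: centre of its underside, on the bench. Round recess 100 mm across, 112 mm outside: for the conical flask.
- small_round_holder: Fixed low holder of bare aluminium with a black rubber floor: floor 4 mm above the bench, rim wall 6 mm thick, its top 10 mm above the bench. Origin: centre of its underside, on the bench. Round recess 62 mm across, 74 mm outside: for the small jar.
- square_holder: Fixed low holder of bare aluminium with a black rubber floor: floor 4 mm above the bench, rim wall 6 mm thick, its top 10 mm above the bench. Origin: centre of its underside, on the bench. Square recess 72 x 72 mm, 84 x 84 mm outside: for the square bottle. x and y square to its sides.
- oblong_holder: Fixed low holder of bare aluminium with a black rubber floor: floor 4 mm above the bench, rim wall 6 mm thick, its top 10 mm above the bench. Origin: centre of its underside, on the bench. Oblong recess 106 x 56 mm, 118 x 68 mm outside: for the flat bottle. x along the 106 mm side.
- mortar: Bystander: white ceramic mortar with its pestle, loose, 72 mm across, 45 mm high (the pestle to 80 mm). To be left alone. Origin: centre of its underside.
- timer: Bystander: white bench timer lying flat, loose, 50 x 70 x 22 mm. To be left alone. Origin: centre of its underside.
There are look-alikes about, which are no part of the job. What is shaped like the flask but green is not meant.

How it is judged (in metres and radians):
At the end, for the whole second after the job is handed in: Each vessel stands in its own holder (flask: large round; jar: small round; square bottle: square; flat bottle: oblong): centre within 12 mm of the holder's centre, base on the holder's floor (2 to 6.5 mm above the holder's underside), upright within 0.05 rad, at rest (below 0.02 m/s) (horizontal distance between flask and large_round_holder below 0.012 m and z of flask in the frame of large_round_holder between 0.002 and 0.0065 m and angle between each of flask, jar, square_bottle, flat_bottle's own z axis and vertical below 0.05 rad and linear speed of each of flask, jar, square_bottle, flat_bottle below 0.02 m/s and horizontal distance between jar and small_round_holder below 0.012 m and z of jar in the frame of small_round_holder between 0.002 and 0.0065 m and horizontal distance between square_bottle and square_holder below 0.012 m and z of square_bottle in the frame of square_holder between 0.002 and 0.0065 m and horizontal distance between flat_bottle and oblong_holder below 0.012 m and z of flat_bottle in the frame of oblong_holder between 0.002 and 0.0065 m); the robot touches nothing.
It fails at once if the flask is dropped (falls freely from more than about 25 mm) or knocked over ((linear speed of flask above 0.7 m/s and contact force between the fingers and flask below 0.05 N) or angle between flask's own z axis and vertical above 0.7 rad).
It fails at once if the jar is dropped (falls freely from more than about 25 mm) or knocked over ((linear speed of jar above 0.7 m/s and contact force between the fingers and jar below 0.05 N) or angle between jar's own z axis and vertical above 0.7 rad).
It fails at once if the square bottle is dropped (falls freely from more than about 25 mm) or knocked over ((linear speed of square_bottle above 0.7 m/s and contact force between the fingers and square_bottle below 0.05 N) or angle between square_bottle's own z axis and vertical above 0.7 rad).
It fails at once if the flat bottle is dropped (falls freely from more than about 25 mm) or knocked over ((linear speed of flat_bottle above 0.7 m/s and contact force between the fingers and flat_bottle below 0.05 N) or angle between flat_bottle's own z axis and vertical above 0.7 rad).
It fails at once if the mortar or the timer is pushed from its place (more than 30 mm) (distance of any of mortar, timer from where it was at the start of the episode above 0.03 m).
It also fails if it takes over 112 s, if anything falls off the work surface, if the arm or the gripper's body presses on something with over 40 N, if the wrist force passes 120 N, or if a joint passes its speed limit or range.

## Working session

There is one attempt and no reset: what is moved stays moved. The work goes in short steps, each a Python script; the robot and the scene stay as the last script left them, time stands still between calls to the robot, and variables do not carry over. Pictures are saved under pics/ and viewed, about 12 in all and at most 16, crops included, and the job is handed in when it is done.

```bash
ls; mkdir -p pics; python3 - <<'E'
from bench import env,fingers,capture
import cv2,numpy as np
for n in("top","scene"):
    c=capture(n); cv2.imwrite(f"pics/{n}0.png",c["color"]); np.savez(f"{n}0.npz",**c); print(n,c["intrinsics"],c["R"],c["t"], -c["R"].T@c["t"])
s=env.state();print(s["tool_rot"],s["time_s"],s["finger_gap"])
E
```

```text
pics
top [[367.25128447   0.         317.76871245]
 [  0.         367.25128447 197.78586927]
 [  0.           0.           1.        ]] [[-7.81723182e-02 -9.96939503e-01  8.45853057e-04]
 [-9.75864256e-01  7.63461688e-02 -2.04597695e-01]
 [ 2.03906947e-01 -1.68193139e-02 -9.78845783e-01]] [ 35.26665619 574.63348055 798.71728748] [400.6571467    4.72153478 899.35990418]
scene [[470.88182651   0.         320.96465859]
 [  0.         470.88182651 201.12678804]
 [  0.           0.           1.        ]] [[ 0.87020961  0.49268078  0.00093661]
 [ 0.30261702 -0.5330027  -0.79014623]
 [-0.38879065  0.68787628 -0.61291766]] [-487.19139658 -146.58817696 1377.22284579] [1003.7700777  -785.46098105  728.75441395]
[ 0.42030916  0.56923208 -0.41971247  0.56846854] 0.1 85.45323966420179
```

View pics/top0.png

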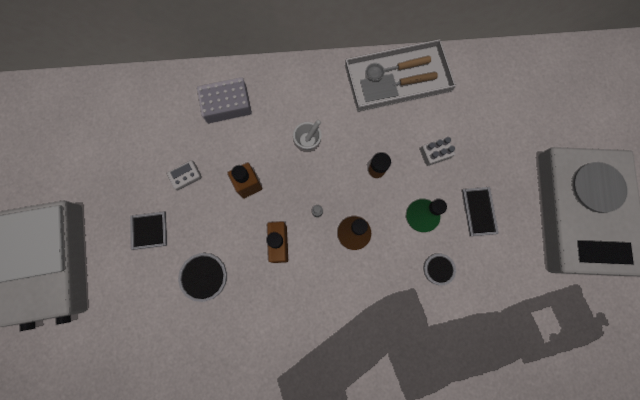

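View pics/scene0.png

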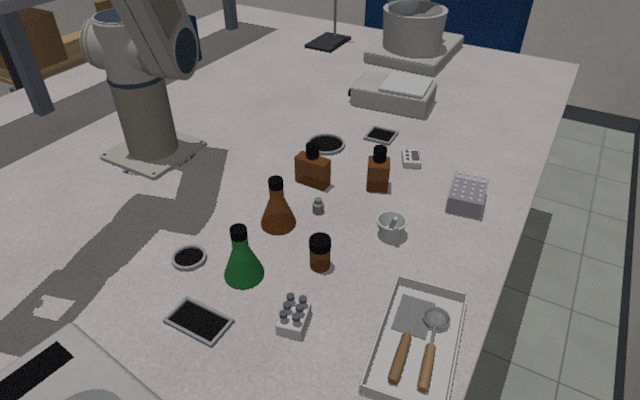

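The top view shows the holders:
- square at (148,230)
- large round at (203,277)
- small round at (440,269)
- oblong at (480,211)

It also shows the square bottle at (244,180), the flat bottle at (277,242) and the jar at (379,165). Two flasks could be meant, (354,232) amber and (424,215) green. The amber one fits the description, and I'll confirm it in a crop.

```bash
cat > h.py <<'E'
import cv2,numpy as np
from scipy.spatial.transform import Rotation as Ro
def ray(c,uv,z):
    d=c["R"].T@np.linalg.inv(c["intrinsics"])@[uv[0],uv[1],1]; o=-c["R"].T@c["t"]
    return (o+d*(z-o[2])/d[2])[:2]
def quat(psi):
    x=np.array([0,0,-1.]);z=np.array([np.cos(psi),np.sin(psi),0]);y=np.cross(z,x)
    return Ro.from_matrix(np.c_[x,y,z]).as_quat()
def blob(mask,uv):
    n,l,s,ce=cv2.connectedComponentsWithStats(mask.astype(np.uint8))
    ok=[i for i in range(1,n) if s[i,4]>25]
    i=min(ok,key=lambda i:np.hypot(*(ce[i]-uv)))
    cn=max(cv2.findContours((l==i).astype(np.uint8),0,1)[0],key=len)[:,0].astype(float)
    return ce[i],cn,s[i,4]
def masks(im):
    h=cv2.cvtColor(im,cv2.COLOR_BGR2HSV)
    return im.max(2)<34, (h[...,0]<25)&(h[...,1]>120)&(h[...,2]>=34)
E
cat > meas.py <<'E'
import sys;from h import *
def meas(c,items):
    dark,amber=masks(c["color"])
    for n,uv,z,k in items:
        ce,cn,a=blob(amber if k=='a' else dark,uv)
        p=ray(c,ce,z); w=np.array([ray(c,q,z) for q in cn],np.float32); r=cv2.minAreaRect(w)
        print(n,ce.round(1),a,"xy",p.round(1),"rect",np.round(r[0],1),np.round(r[1],1),round(r[2],1))
E
python3 - <<'E'
from meas import *
t=dict(np.load("top0.npz"));s=dict(np.load("scene0.npz"))
meas(t,[("sqh",(148,230),7,'d'),("lrh",(203,277),7,'d'),("srh",(440,269),7,'d'),("obh",(480,211),7,'d'),
("flask",(359,227),119,'d'),("jar",(381,161),66,'d'),("sq",(240,174),102,'d'),("flat",(275,240),102,'d'),("sqA",(244,182),80,'a'),("flatA",(277,242),80,'a')])
print('scene')
meas(s,[("sqh",(381,135),7,'d'),("lrh",(326,144),7,'d'),("srh",(189,258),7,'d'),("obh",(199,320),7,'d'),
("flask",(276,184),119,'d'),("jar",(320,242),66,'d'),("sq",(380,154),102,'d'),("flat",(312,151),102,'d')])
im=t["color"]
a=cv2.resize(im[150:275,220:400],None,fx=4.4,fy=4.4,interpolation=cv2.INTER_CUBIC); cv2.imwrite("pics/crop1.png",cv2.convertScaleAbs(a,alpha=1.7))
from bench import env
print(Ro.from_quat(env.state()["tool_rot"]).as_matrix().round(2))
for psi in (0,.5,1,1.5,2,-.5,-1):print(psi,[None if (q:=env.solve_ik(p,quat(psi))) is None else np.round(q,2) for p in ([400,-100,150],[450,400,150],[350,-300,150])])
E
```

```text
sqh [147.8 230.4] 794 xy [538.  408.6] rect [538.4 408.3] [68.7 68.3] 2.4
lrh [202.  277.1] 1332 xy [416.2 278.6] rect [415.8 278.6] [95.3 95.1] 85.5
srh [439.9 269.1] 477 xy [ 390.5 -287.5] rect [ 391.  -287.8] [58.1 55.4] 39.3
obh [480.3 211.4] 859 xy [ 521.2 -407.2] rect [ 522.  -407.2] [103.   51.4] 0.4
flask [358.8 226.5] 210 xy [493.8 -91.2] rect [493.5 -91. ] [31.5 33.7] 39.8
jar [380.2 162.6] 304 xy [ 647.6 -163.5] rect [ 647.6 -163.5] [42.  48.9] 57.4
sq [240.  173.8] 214 xy [635.3 161. ] rect [635.  161.1] [40.1 31.7] 40.6
flat [274.5 240. ] 191 xy [480.9  91.7] rect [481.   91.7] [32.7 30.3] 85.5
sqA [246.3 182.9] 485 xy [619.1 151.7] rect [625.2 155.7] [71.7 54.2] 23.1
flatA [278.3 242.8] 549 xy [476.2  86.2] rect [479.1  88.2] [41.8 89.3] 89.2
scene
sqh [380.6 134.3] 188 xy [540.3 405.1] rect [540.1 406.3] [65.  54.1] 2.3
lrh [321.1 145.7] 491 xy [415.1 256.6] rect [410.6 253.3] [136.8  84.5] 72.6
srh [188.3 256.4] 339 xy [ 392.  -288.1] rect [ 391.7 -287.6] [54.4 50.7] 71.5
obh [198.4 320.4] 1118 xy [ 525.8 -408.5] rect [ 524.4 -407.8] [98.9 50.6] 0.3
flask [275.5 183. 
[... 708 characters left out ...]
.85, -1.27]), array([ 0.71,  0.44,  1.72, -0.  ,  0.98, -0.29]), array([-0.73,  0.25,  2.02, -0.  ,  0.87, -1.73])]
1.5 [array([-0.27,  0.18,  2.12, -0.  ,  0.85, -1.77]), array([ 0.71,  0.44,  1.72, -0.  ,  0.98, -0.79]), array([-0.73,  0.25,  2.02, -0.  ,  0.87, -2.23])]
2 [array([-0.27,  0.18,  2.12, -0.  ,  0.85, -2.27]), array([ 0.71,  0.44,  1.72, -0.  ,  0.98, -1.29]), None]
-0.5 [array([-0.27,  0.18,  2.12, -0.  ,  0.85,  0.23]), array([ 0.71,  0.44,  1.72, -0.  ,  0.98,  1.21]), array([-0.73,  0.25,  2.02, -0.  ,  0.87, -0.23])]
-1 [array([-0.27,  0.18,  2.12, -0.  ,  0.85,  0.73]), array([ 0.71,  0.44,  1.72, -0.  ,  0.98,  1.71]), array([-0.73,  0.25,  2.02, -0.  ,  0.87,  0.27])]
```

View pics/crop1.png

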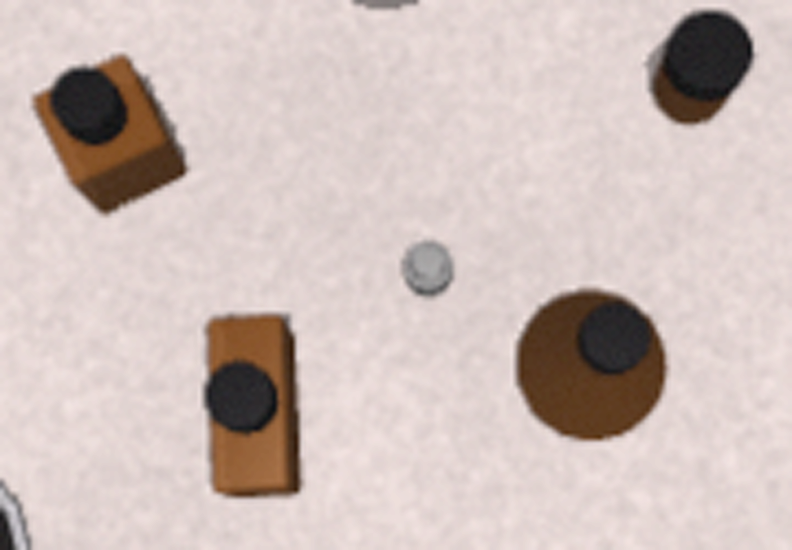

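The crop shows the amber flask at top-image pixel (354,232), with its stopper at (359,227). The small grey piece near (317,211) is a weight, not a target. The square bottle is turned about 23° and the flat bottle lies nearly along x. The two views agree to about 4 mm, so I'll start with the flask.

```bash
cat > pp.py <<'E'
from h import *
from bench import env,fingers,capture
def pick(p,z,psi,lift=150,opening=66):
    env.move_to([*p,z+lift],quat(psi)); fingers.grip(opening,45)
    env.movel([*p,z+30],rate=200)
    if env.movel([*p,z],rate=80,f_stop=12): print("CONTACT on descent",env.state()["tool_pos"])
    fingers.grip(0,45); print("gap",env.state()["finger_gap"],"F",np.round(env.state()["force"],1))
    env.movel([*p,z+lift],rate=150); print("held",env.state()["finger_gap"],np.round(env.state()["force"],1))
def carry(p,z,psi,lift=150):
    env.movel([*p,z+lift],rate=220,attitude=quat(psi))
def place(p,z,lift=150,opening=66):
    env.movel([*p,z+4+15],rate=150)
    hit=env.movel([*p,z+4-3],rate=25,f_stop=6); print("down",hit,env.state()["tool_pos"],"want z",z+4)
def release(p,z,lift=150,opening=66):
    fingers.grip(opening)
    env.movel([*p,z+lift],rate=200); print("t",env.state()["time_s"])
def snap(n):
    c=capture("top"); np.savez(n+".npz",**c); return c
E
python3 - <<'E'
from pp import *
from meas import meas
s=[495,-92];d=[416,278.6];z=97
pick(s,z,0); carry(d,z,0)
c=snap("a")
place(d,z); c=snap("b")
for n in "ab":
    c=dict(np.load(n+".npz")); cv2.imwrite(f"pics/fl_{n}.png",c["color"])
cv2.imwrite("pics/fl.png",np.hstack([cv2.resize(dict(np.load(n+".npz"))["color"][190:370,100:300],None,fx=2,fy=2) for n in "ab"]))
print(env.state()["time_s"])
E
```

```text
gap -0.10864793283614049 F [0.3 0.1 0.8]
held 0.32901774608047724 [-0.4  0.1 -0.7]
down False [416.04763081 278.61493319  98.01215927] want z 101
9.4917
```

View pics/fl.png

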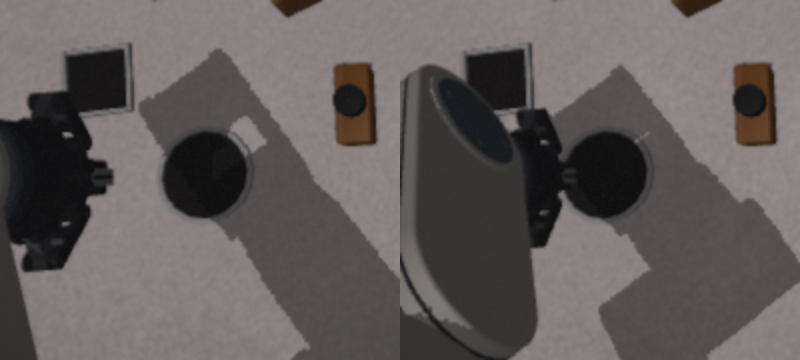

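The gripper closed on nothing and the holder is empty, as crops (205,175) and (607,173) show. I'll look at where the flask is now.

```bash
python3 - <<'E'
from pp import *
from meas import meas
env.movel([416,278.6,250],rate=200)
c=snap("c"); s=capture("scene"); np.savez("cs.npz",**s)
meas(c,[("flask",(359,227),119,'d')]); meas(s,[("flask",(276,184),119,'d')])
a=c["color"][130:300,250:480]; b=s["color"][100:300,200:430]
cv2.imwrite("pics/c.png",cv2.convertScaleAbs(np.hstack([cv2.resize(a,(400,300)),cv2.resize(b,(400,300))]),alpha=1.4))
print(env.state()["finger_gap"],env.state()["tool_pos"])
E
```

```text
flask [358.8 226.6] 209 xy [493.7 -91.2] rect [493.5 -91. ] [31.5 33.7] 39.9
flask [275.4 183. ] 183 xy [496.6 -93.9] rect [496.5 -93.2] [29.  54.4] 34.5
-0.01582474268622952 [415.13584133 278.06034899 248.51213035]
```

View pics/c.png

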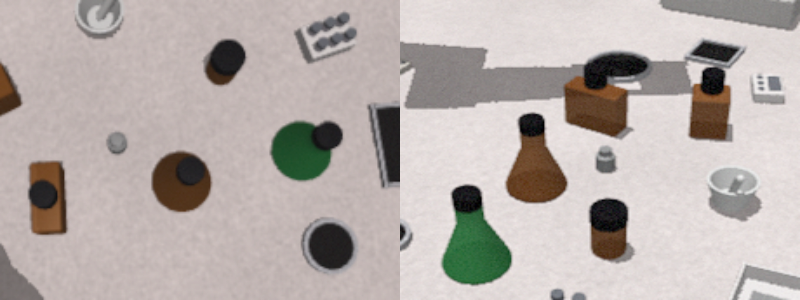

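The flask is untouched at (359,227) in the top view and (275,183) in the scene view. I'll repeat the approach in steps, printing poses.

```bash
python3 - <<'E'
from pp import *
P=lambda m:print(m,np.round(env.state()["tool_pos"],1),round(env.state()["finger_gap"],1),round(env.state()["time_s"],2),np.round(env.state()["joints"],2))
fingers.grip(66,45);P("open")
env.movel([416,278.6,250],rate=150);P("up")
env.move_to([495,-92,250],quat(0));P("over")
env.movel([495,-92,150],rate=150);P("150")
a=capture("top")["color"][130:300,250:480]; b=capture("scene")["color"][60:260,150:380]
cv2.imwrite("pics/d.png",cv2.convertScaleAbs(np.hstack([cv2.resize(a,(400,300)),cv2.resize(b,(400,300))]),alpha=1.4))
E
```

```text
open [416.  278.6 250. ] 66.2 11.14 [0.57 0.17 1.85 0.   1.12 0.57]
up [416.  278.6 250. ] 65.6 11.39 [ 0.57  0.17  1.85 -0.    1.12  0.57]
over [495.1 -91.2 250. ] 66.0 12.81 [-0.21  0.18  1.84  0.    1.12 -0.21]
150 [495.6 -91.8 150.6] 66.2 13.62 [-0.21  0.31  1.93  0.    0.9  -0.21]
```

View pics/d.png

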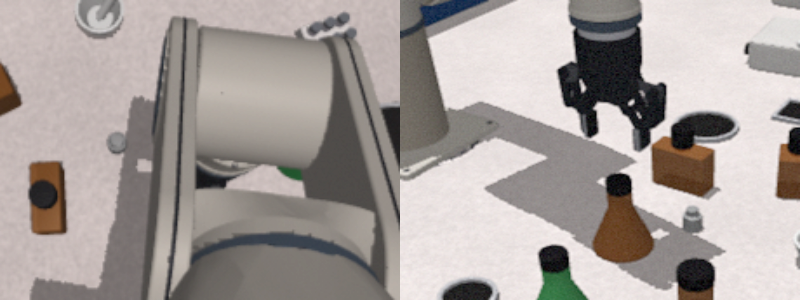

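```bash
python3 - <<'E'
from pp import *
t=dict(np.load("top0.npz"));s=dict(np.load("scene0.npz"))
def pr(c,X):
    q=c["intrinsics"]@(c["R"]@np.array(X,float)+c["t"]);return (q[:2]/q[2]).round(1)
for z in (98,120,140,160):print("b",z,pr(t,[416,279,z]))
for z in (247,270,290,310):print("a",z,pr(t,[416,279,z]))
for z in (150,165,180,200):print("d",z,pr(s,[495,-92,z]),pr(s,[495-33,-92,z]),pr(s,[495+33,-92,z]))
c=capture("scene")["color"]; cv2.imwrite("pics/e.png",cv2.convertScaleAbs(cv2.resize(c[60:210,190:390],None,fx=4,fy=4),alpha=1.5))
E
```

```text
b 98 [188.6 277.5]
b 120 [185.  277.6]
b 140 [181.5 277.7]
b 160 [177.8 277.7]
a 247 [159.1 278.2]
a 270 [153.3 278.3]
a 290 [147.9 278.4]
a 310 [142.2 278.6]
d 150 [274.5 170.8] [262.1 166.7] [287.2 175.1]
d 165 [274.1 165.1] [261.6 161. ] [286.9 169.3]
d 180 [273.7 159.2] [261.  155.2] [286.6 163.4]
d 200 [273.1 151.3] [260.3 147.2] [286.2 155.4]
```

View pics/e.png

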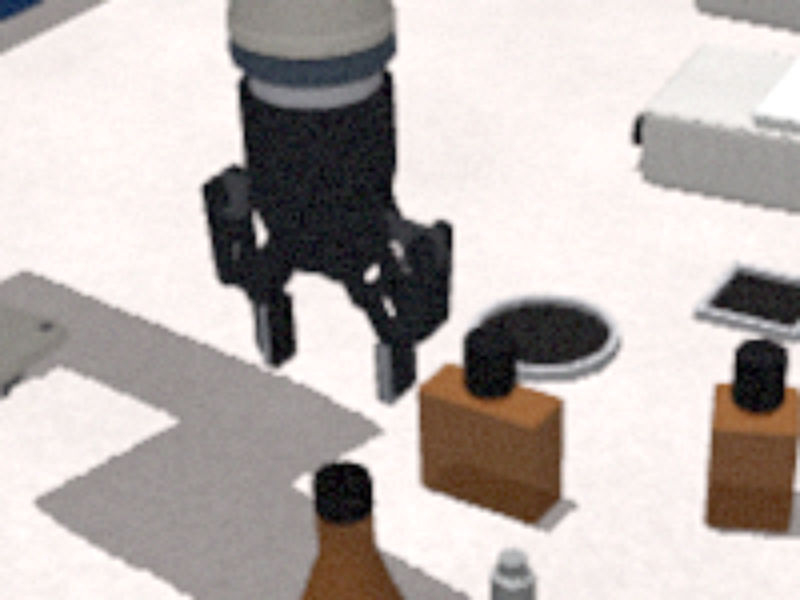

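The fingertips show at scene pixels (258,151) and (289,160). They should be about 10-15 px lower if the reported TCP height were true, so the real tip appears 25-40 mm higher than reported. I'll check this with a gentle touch of the closed fingers on bare bench.

```bash
python3 - <<'E'
from pp import *
env.movel([495,-92,200],rate=200); env.movel([400,0,150],rate=200); fingers.grip(0,45)
env.movel([400,0,25],rate=200)
h=env.movel([400,0,-60],rate=25,f_stop=4); s=env.state()
print(h,s["tool_pos"],s["force"],s["time_s"],s["finger_gap"])
c=capture("scene")["color"]; cv2.imwrite("pics/f.png",cv2.convertScaleAbs(cv2.resize(c[60:260,190:390],None,fx=3,fy=3),alpha=1.5))
E
```

```text
True [ 4.00014993e+02 -9.07460911e-03 -3.59667479e+01] [-2.18909776  0.3969294   9.57569333] 18.65 0.07060577459501044
```

View pics/f.png

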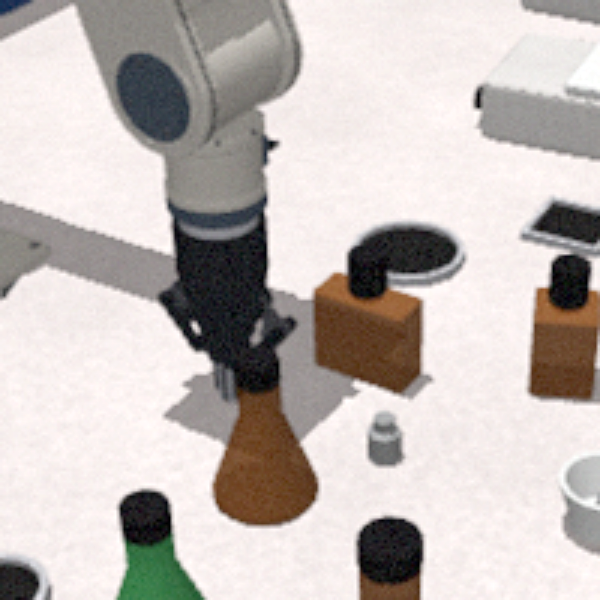

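The bench contact came at a reading of z = -36. The true tip is therefore about 35.5 mm above the reported TCP (closed fingers on bench, scene pixel about (266,192)), and I'll correct all heights by that amount.

```bash
python3 - <<'E'
from pp import *
s0=dict(np.load("scene0.npz"));q=s0["intrinsics"]@(s0["R"]@np.array([400,0,0.])+s0["t"]);print("pred tip",q[:2]/q[2])
env.movel([400,0,200],rate=200)
s=[495,-92];d=[416,278.6];z=97-35.5
pick(s,z,0)
if env.state()["finger_gap"]>25:
    carry(d,z,0)
    a=capture("top")["color"]; sc=capture("scene")["color"]
    place(d,z); b=capture("top")["color"]
    cv2.imwrite("pics/g.png",cv2.convertScaleAbs(np.hstack([cv2.resize(x,(400,300)) for x in (b[190:340,100:300],sc[20:220,190:390])]),alpha=1.4))
print(env.state()["time_s"])
E
```

```text
pred tip [267.3484969  191.28238957]
gap 33.07411080763711 F [-2.2 -0.4  6.5]
held 32.764940591070655 [-0.3 -0.6 -1.4]
down True [415.79922867 278.61033489  66.05342438] want z 65.5
27.7083
```

View pics/g.png

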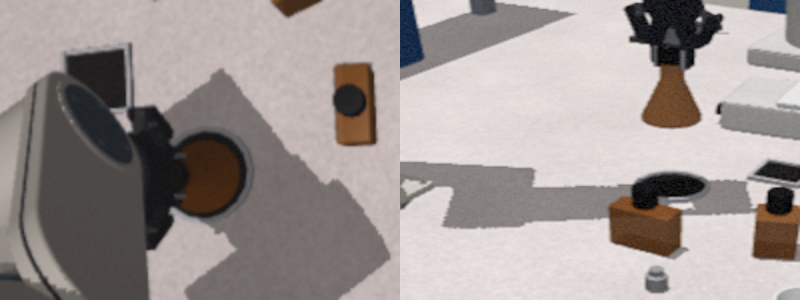

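The flask sits concentrically inside the rim at crop (210,172), with contact at the floor height. I'll release it and do the jar, then the square bottle.

```bash
cat > job.py <<'E'
from pp import *
def job(s,d,zr,p0,p1,mingap,O=66):
    z=zr-35.5; pick(s,z,p0,opening=O)
    if env.state()["finger_gap"]<mingap: raise SystemExit("EMPTY")
    carry(d,z,p1); place(d,z)
    b=capture("scene")["color"]; release(d,z,opening=O); return b
E
python3 - <<'E'
from job import *
release([416,278.6],61.5)
job([649,-164.5],[391,-287.8],46,-.3,-.3,38)
env.move_to([500,0,230],quat(0))
r=np.deg2rad(-20.7)
job([636.3,159.7],[539,407.5],88,.3,.3+r,28)
c=snap("h"); cv2.imwrite("pics/h.png",c["color"]); s=capture("scene"); np.savez("hs.npz",**s)
E
```

```text
t 29.0
gap 44.6889732054439 F [0.2 0.3 2.4]
held 44.698379108353755 [-0.8 -0.3 -1.2]
down True [ 390.9518009  -287.82130417   14.98699618] want z 14.5
t 38.1167
gap 32.51483828280822 F [-0.1 -0.6  1.7]
held 32.57651423078226 [-0.2 -0.3 -3.3]
down True [538.86798054 407.43638979  57.12851769] want z 56.5
t 47.5167
```

View pics/h.png

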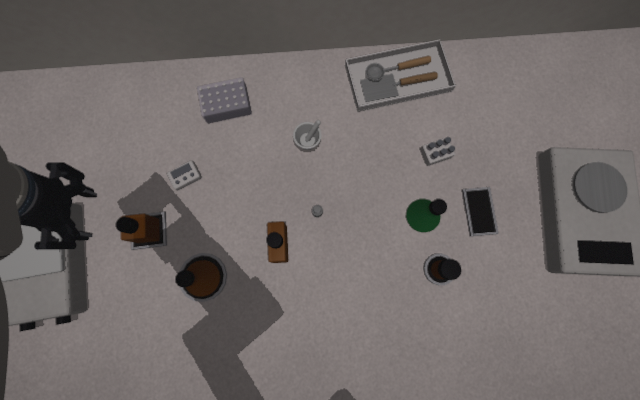

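The flask at (203,277), the jar at (441,269) and the square bottle at (140,228) stand in their holders. Next is the flat bottle at (277,242), going to the oblong holder at (480,211).

```bash
python3 - <<'E'
from job import *
from meas import meas
job([482.5,90],[522.5,-407.5],88,0,np.deg2rad(1.2),28)
env.move_to([450,-20,300],quat(0)); env.move_to([250,-330,300],quat(-1))
t=snap("i"); s=capture("scene"); np.savez("is.npz",**s)
I=[("flask",[416,278.6],123,81),("jar",[391,-287.8],70,1),("sq",[539,407.5],106,1),("flat",[522.5,-407.5],106,1)]
for nm,c in(("top",t),("scene",s)):
    for n,p,z,_ in I:
        q=c["intrinsics"]@(c["R"]@np.array([*p,z])+c["t"]); print(nm,end=" ")
        try: meas(c,[(n,q[:2]/q[2],z,'d')])
        except Exception as e: print(e)
A=cv2.resize(t["color"][190:310,100:260],(400,300));B=cv2.resize(t["color"][170:290,390:550],(400,300))
C=cv2.resize(s["color"][90:210,280:440],(400,300));D=cv2.resize(s["color"][210:360,130:330],(400,300))
cv2.imwrite("pics/i.png",cv2.convertScaleAbs(np.vstack([np.hstack([A,B]),np.hstack([C,D])]),alpha=1.8))
print(env.state()["time_s"])
E
```

```text
gap 32.82750179536647 F [-2.3 -0.6  5.1]
held 32.87066283270632 [-0.8 -0.7 -3. ]
down True [ 522.27213238 -407.49670219   57.02794661] want z 56.5
t 57.2417
top flask [196.4 275.5] 557 xy [418.4 254.5] rect [414.7 243. ] [83.8 84.7] 45.1
top jar [443.4 269.1] 625 xy [ 390.7 -274.7] rect [ 390.9 -276.1] [71.3 52.3] 85.5
top sq [127.1 224.9] 275 xy [538.3 408.8] rect [538.3 408.9] [46.6 31.5] 72.5
top flat [499.2 204.2] 261 xy [ 520.3 -405.6] rect [ 520.6 -405.5] [31.3 47.2] 17.0
scene flask [325.2 107.5] 101 xy [417.7 275.3] rect [416.7 275.5] [28.4 56.1] 28.6
scene jar [183. 235.] 398 xy [ 392.2 -288.8] rect [ 391.4 -288. ] [43.4 68.5] 48.7
scene sq [383.5 104.6] 143 xy [540.6 406.2] rect [541.1 405.7] [30.3 92.6] 21.2
scene flat [188.5 283.3] 431 xy [ 522.3 -407.1] rect [ 521.5 -406.6] [31.5 62.8] 51.0
60.225
```

View pics/i.png

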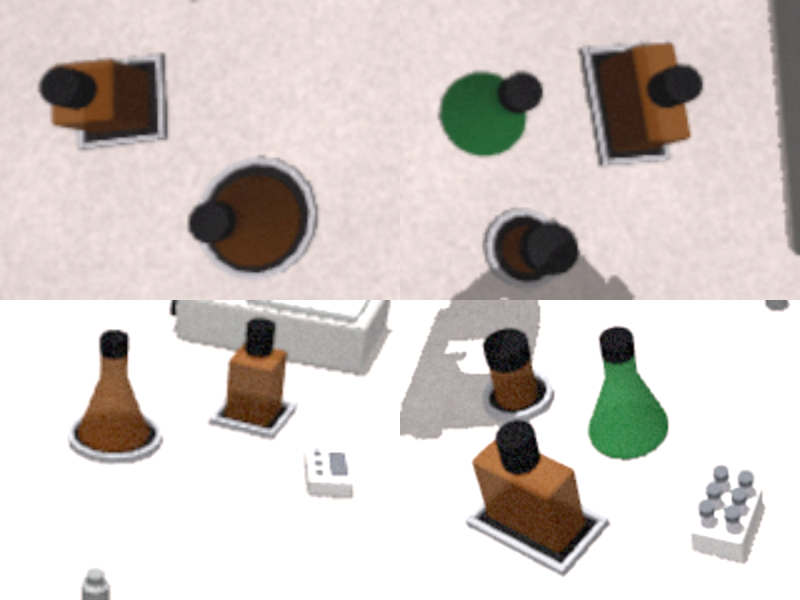

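All four stand upright inside their rims with an even gap all round, and the mortar and timer have not moved. I'm handing in.

```bash
python3 -c "
from bench import env
env.hand_in()"
```

```text
the job is handed in; nothing more can be done
```

All four amber vessels are in their matching holders, and I handed the job in at about 60 s of robot time with the arm clear. No verdict is reported.

**What went wrong on the way:** The first grasp closed on empty air without moving the flask. The true fingertip sits about 35.5 mm higher than the reported TCP. I confirmed this with a gentle touch on the bare bench and corrected all heights.

**Last checks:**
- **Height:** every set-down met contact within about 0.6 mm of the expected floor height.
- **Position:** cap centres lie within about 4 mm of the holder centres. For the square and flat bottles this holds in both views. For the flask and jar it rests on the scene view only, because in the top view their dark areas merged with the holder floor or shadow and the top-view numbers (13–24 mm off) are not valid.
- **Appearance:** the pictures show all four upright inside their rims. The mortar, timer and green flask looked unmoved in the pictures; I did not measure them.

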